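# Hold a spindle home in a spring nest

### The arm

A 7-joint arm with a two-finger parallel gripper is mounted at the origin on a cart in front of the work surface, level with it; the furniture and walls round the work are solid. World frame = base frame: x ahead of the robot, y to its left, z up, the work surface at z = 0. Lengths are in m, angles in rad, forces in N, time in s.
With the tool pointing down it reaches from about 0.4 to 0.9 m from the base axis. Payload 5.6 kg.
Tool frame: the origin (TCP) lies between the finger pads; the fingertips stand 22 mm ahead of it and the grasp point (between the pads) lies 3 mm ahead of it; z points along the fingers, y is the line along which they close (so a half turn about z gives the same grasp; the last joint's range is limited). The gripper opens to 92 mm and grips with 3 to 60 N. Pads are 20 mm wide; open, the fingers measure 128 mm over their backs; the gripper's body (75 mm by 189 mm) begins 69 mm behind the grasp point.
Start: joints at [-1.286, 0.468, -0.012, 1.603, 0.006, 1.071, -0.056], TCP at [0.209, 0.615, 0.237] pointing down, gripper open.
Joint ranges: [-2.53, 2.53], [-0.31, 2.02], [-1.57, 1.55], [0.28, 2.44], [-1.29, 4.43], [0.15, 1.84], [-2.92, 2.92]. Speed limits (rad/s): [2.57, 2.57, 3.14, 3.14, 3.14, 3.14, 3.14].

### API

Orientations are given as a 3x3 rotation matrix whose columns are the frame's x, y, z axes.
In Python, from plant import env gives the robot as it stands.
- The arm moves only by the tool apply_moves, never from a script. Its argument "plan" is a list of rows, each an object of numbers: "tx", "ty", "tz": the shift along the world's x, y, z in mm; "ax", "ay", "az": the turn, a rotation vector about the world's x, y, z in degrees; "gripper": the finger opening in mm, from 0 to 91.9. In form: [{"tx": .., "ty": .., "tz": .., "ax": .., "ay": .., "az": .., "gripper": ..}, ...]. A call has 1 to 10 rows; each row shifts and turns the commanded pose from where the row before left it; what a row does not reach is not made up. A row lasts 1/12 s, in which the tool goes at most 41.7 mm and 7.16 degrees, less where a joint would pass 70% of its speed; a pose out of reach is approached as far as the arm can. A call is refused whole if a number of a shift passes 41.7 or a number of a turn 7.16, either way. A call with a gripper value outside its range is refused whole. The fingers move at their own pace and stop on an object; the grip force is fixed at half the most. Time passes only in rows, so rows that do not move let the fingers close. It gives the time, the measured TCP pose, the force, the opening and the grip force at its end, in the units of the state.
- env.get_obs(): the state, without advancing time (a new reading comes with each control period).
- env.grab_frame(name): name is "side" or "top"; returns (picture, depth): 480x640x3 uint8, blue, green, red; 480x640 float32, m along the optical axis (not along the pixel's ray), 0 where there is no reading.
- env.calibration(name): a dict with "intrinsics" (3x3 intrinsics, pixels), "dist" ([k1, k2, p1, p2, k3] as OpenCV has them; the pictures are not rectified), "R" (3x3) and "t" (3): a world point X has camera coordinates R X + t. Camera axes: x right, y down, z forward; pixel columns grow to the right and rows downward; lengths in m; the calibration is good to about 2 mm. A picture is of the moment at which its call begins. calibration takes no time and is no camera call.
- env.close_job(): hands the job in; it is judged then, once.
The state is a dict: "t": time; "joints": joint angles; "qd": joint speeds; "joint_torque": joint torques, N m; "ee_pos": TCP position; "orientation": TCP orientation; "ft_force": force on the tool from outside, world axes, zero at the start; "wrist_torque": the same for the moment, N m; "width": opening from 0.0 (shut) to 1.0 (fully open); "gripper_force": force on a finger pad.
Only numpy, scipy, OpenCV 4.12 (cv2) and the standard library are available. Lean on these libraries where they do the work, as an engineer would, in place of code of your own. Each camera call takes 0.05 s, during which the arm holds its last target. There are 200 camera calls.

### The job

Take the steel spindle with the collar out of the white rack on the mat and stand it, foot down, in the bore of the aluminium spring nest; then press it down against the sprung plunger inside, without ramming it, until its collar sits flush on the stop ring on top of the nest. Finish while still holding it pressed home, upright and still, so that I can tighten the clamp screw: do not let go. Leave the plain dowel in the rack, and the flange clamp, stopper, centring ring and vial round about, where they are.

Things in the scene. Friction and masses are not known exactly. Their poses are not given: they have to be found in the camera images.
- spindle_grip (a point): Point on the axis half-way up the spindle's handle; z up. Loose turned steel part, 82 mm tall, about 140 g, standing in the rack. From the foot up: shank 16 mm thick, 30 mm long (end tapered to 11 mm); collar 34 mm in diameter, 6 mm thick; round ribbed handle 20 mm thick, 46 mm tall, gripped from above. This point is 59 mm above the foot, 23 mm above the collar's top, 23 mm below the top end.
- spindle_collar (a point): Centre of the underside of the spindle's collar (30 mm above its foot): the face that must come to rest on the stop ring.
- spindle_foot (a point): Centre of the spindle's lower end.
- nest_mouth (a point): Centre of the nest's mouth, level with the top of its stop ring, 56 mm above the desk; z up. Fixed nest: dark base plate 80 x 64 x 8 mm, aluminium block 56 x 56 x 44 mm, on it the steel ring. Bore 18.5 mm wide below the ring, with a 3 mm chamfer. The plunger's top is 18 mm below this point, so the spindle first rests with its collar 12 mm above the ring. A small clamp screw juts from one side.
- plunger (a joint): Travel of the sprung plunger in the bore: 0 up, grows as it is pressed, 0.012 m with the collar on the stop ring (it could go to 0.016). Its spring takes about 3 N to start and 9 N with the collar on the ring, where the ring stops it; 12 to 25 N of push in all holds the spindle home. Let go, it lifts the spindle again.
- stop_ring: Steel stop ring on top of the nest, 42 mm outside and 25 mm inside in diameter, 4 mm high; origin at the centre of its lower face.
- spindle: The whole spindle; origin at the centre of its foot, z up its axis.
- rack: White vial block fixed to the desk, 70 x 135 x 26 mm, origin under its centre, long side along its y. 2 x 4 holes, 22 mm wide, floor 4 mm above the desk, at x = +-16, y = +-16 and +-48 mm in its frame. Spindle and dowel stand in the holes at x = -16, y = -48 and +16 mm, either in either; the other holes are empty. Fingers can close along the rack's x.
- dowel_middle (a point): Middle of a plain steel dowel, 16 mm in diameter and 82 mm long, without collar, standing in the other hole; 41 mm above its foot. Not wanted: leave it.
- clamp: Loose aluminium flange clamp lying on the mat, 67 x 88 x 27 mm, origin at its underside. Leave it.
- stopper: Loose red-brown rubber stopper, 30 mm in diameter and 27 mm high, origin at its underside. Leave it.
- o_ring: Loose centring ring with a black rubber seal, 48 mm in diameter and 8 mm high, lying flat, origin at its underside. Leave it.
- vial: Loose small capped glass vial standing on the mat, 21 mm in diameter and 60 mm high, origin at its underside. Leave it.
There are look-alikes about, which are no part of the job. Leave any pink look-alike of the part that bears nest_mouth alone. Leave any blue look-alike of the spindle alone.

How it is judged:
By the outcome, as a careful person would: the job done as asked, in the order asked, and still so for the second after the job is handed in, while the arm keeps its last pose, push and grip.
It also fails if it takes over 48 s, if anything falls off the work surface, if the arm or the gripper's body presses on something with over 40 N, if the wrist force passes 120 N, or if a joint passes its speed limit or range.

## Working session

There is one attempt and no reset: what is moved stays moved. The work goes in short steps, Python scripts to look and compute and a tool call to move; the robot and the scene stay as the last step left them, time stands still between calls to the robot, and variables do not carry over. Pictures are saved under pics/ and viewed, at most 10 in all, crops included, and the job is handed in when it is done.

Besides the shell and the picture viewer there is one more tool, called after "Call:" as name(argument=value, ...) on one line, values as JSON. apply_moves: Moves the arm, as the interface text tells. Its arguments: {"type":"object","properties":{"plan":{"type":"array","items":{"type":"object","properties":{"tx":{"type":"number"},"ty":{"type":"number"},"tz":{"type":"number"},"ax":{"type":"number"},"ay":{"type":"number"},"az":{"type":"number"},"gripper":{"type":"number"}}}}},"required":["plan"]}

```bash
mkdir -p pics; cat > h.py <<'E'
import numpy as np, cv2, json
from plant import env
def cal(n):
    c=env.calibration(n); return [np.array(c[k],float) for k in("intrinsics","dist","R","t")]
def ray(n,uv):
    K,d,R,t=cal(n); p=cv2.undistortPoints(np.array(uv,float).reshape(-1,1,2),K,d).reshape(-1,2)
    D=np.c_[p,np.ones(len(p))]@R; return -R.T@t,D
def onplane(n,uv,z):
    o,D=ray(n,uv); return o+D*((z-o[2])/D[:,2])[:,None]
def proj(n,X):
    K,d,R,t=cal(n); return cv2.projectPoints(np.array(X,float).reshape(-1,1,3),cv2.Rodrigues(R)[0],t,K,d)[0].reshape(-1,2)
def cloud(n,dep):
    v,u=np.mgrid[0:480,0:640]; o,D=ray(n,np.stack([u,v],-1).reshape(-1,2))
    P=o+D*dep.reshape(-1,1); P[dep.ravel()==0]=np.nan; return P.reshape(480,640,3)
E
python3 - <<'E'
from h import *
for n in("top","side"):
    im,d=env.grab_frame(n); cv2.imwrite(f"pics/{n}0.png",im); np.save(f"{n}0.npy",d)
    K,_,R,t=cal(n); print(n,K[0,0],-R.T@t,R[2])
print(env.get_obs())
E
```

```text
top 548.8710591039586 [ 0.46505498 -0.18699414  1.21013442] [ 7.68565886e-02 -5.76677421e-04 -9.97041991e-01]
side 472.5024931433001 [0.52942516 0.60794989 0.44405328] [ 0.02196106 -0.89156882 -0.45235246]
{'t': 0.1, 'joints': array([-1.28599773,  0.46827012, -0.01164691,  1.60353294,  0.00600335,
        1.07139679, -0.05631019]), 'qd': array([ 0.00020378, -0.00388244,  0.00150884, -0.0030017 ,  0.00182015,
       -0.00032106,  0.00177572]), 'joint_torque': array([ 1.11941168e-03, -5.21648419e+01, -1.24392717e-02, -2.44370109e+01,
       -5.67582808e-02,  1.40103354e-02,  5.93573668e-05]), 'ee_pos': array([0.20915232, 0.61491099, 0.23574733]), 'orientation': array([[-9.46742577e-01,  3.21991182e-01, -4.13050951e-04],
       [ 3.21991432e-01,  9.46741367e-01, -1.51711670e-03],
       [-9.74457769e-05, -1.56931784e-03, -9.99998764e-01]]), 'ft_force': array([0.0998751 , 0.62081318, 0.84593313]), 'wrist_torque': array([0.00097892, 0.00486787, 0.06121637]), 'gripper_force': 0.0, 'width': 0.9984352379722145}
```

View pics/top0.png

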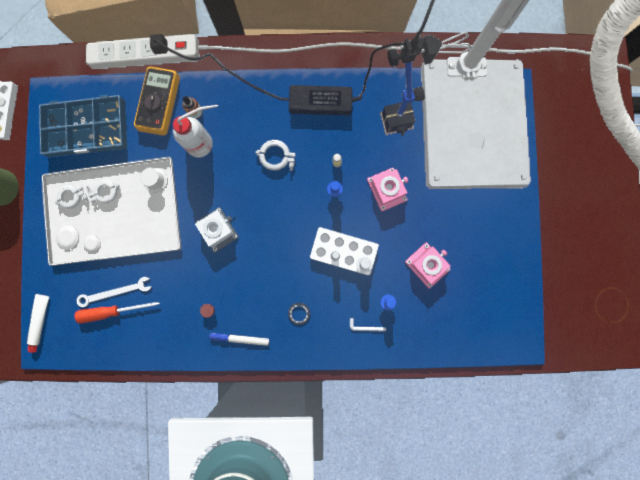

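View pics/side0.png

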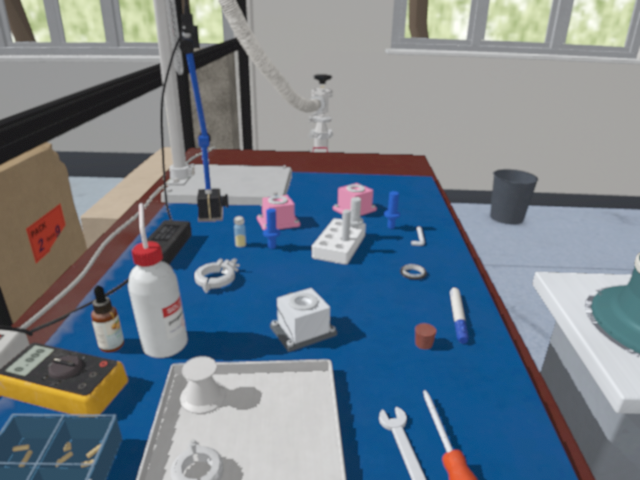

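Top view: the aluminium nest is at (215,229) and the pink look-alikes are at (388,188) and (430,264). The rack is at (344,252), with standing parts at about (336,256) and (365,264). The blue look-alikes are at (335,188) and (388,302). Side view: the nest is at (303,312) and the rack at (340,238), with parts at (347,225) and (356,212).

Next I'll enlarge the rack and nest to tell the spindle from the dowel.

```bash
python3 - <<'E'
from h import *
t=cv2.imread("pics/top0.png"); s=cv2.imread("pics/side0.png")
f=lambda im,x,y,w,h,k: cv2.resize(im[y:y+h,x:x+w],None,fx=k,fy=k,interpolation=cv2.INTER_CUBIC)
a=np.zeros((600,800,3),np.uint8)
for im,(x,y,w,h),(X,Y) in((t,(300,220,80,60),(0,0)),(s,(305,190,80,60),(400,0)),(t,(180,200,80,60),(0,300)),(s,(263,282,80,60),(400,300))):
    c=f(im,x,y,w,h,5); a[Y:Y+300,X:X+400]=c
cv2.imwrite("pics/crop0.png",a)
P=cloud("top",np.load("top0.npy")); Q=cloud("side",np.load("side0.npy"))
for nm,C,(x,y,w,h) in(("rack top",P,(300,220,80,60)),("nest top",P,(190,200,60,60)),("rack side",Q,(305,190,70,75)),("nest side",Q,(263,282,80,70))):
    c=C[y:y+h,x:x+w].reshape(-1,3); c=c[np.isfinite(c[:,2])]
    for lo,hi in((.02,.032),(.032,.05),(.05,.06),(.06,.08),(.08,.1)):
        m=c[(c[:,2]>lo)&(c[:,2]<hi)]
        if len(m): print(nm,lo,hi,len(m),m.mean(0).round(4),m.min(0).round(3),m.max(0).round(3))
E
```

```text
rack top 0.02 0.032 1243 [ 0.5173 -0.2296  0.0255] [ 0.464 -0.307  0.02 ] [ 0.566 -0.161  0.032]
rack top 0.032 0.05 120 [ 0.4865 -0.2708  0.0395] [ 0.469 -0.301  0.032] [ 0.556 -0.199  0.049]
rack top 0.05 0.06 3 [ 0.4881 -0.247   0.0518] [ 0.479 -0.266  0.05 ] [ 0.497 -0.21   0.053]
rack top 0.06 0.08 16 [ 0.4898 -0.2467  0.073 ] [ 0.477 -0.283  0.063] [ 0.505 -0.206  0.08 ]
rack top 0.08 0.1 110 [ 0.4924 -0.2511  0.0853] [ 0.477 -0.283  0.08 ] [ 0.511 -0.207  0.093]
nest top 0.02 0.032 41 [0.5583 0.0294 0.027 ] [0.531 0.007 0.021] [0.605 0.055 0.032]
nest top 0.032 0.05 251 [0.5685 0.038  0.0442] [0.53  0.007 0.032] [0.606 0.081 0.05 ]
nest top 0.05 0.06 524 [0.5679 0.0442 0.0535] [0.532 0.005 0.05 ] [0.604 0.083 0.06 ]
nest top 0.06 0.08 2 [0.5725 0.0602 0.0612] [0.569 0.059 0.06 ] [0.576 0.061 0.062]
rack side 0.02 0.032 1059 [ 0.5154 -0.2395  0.0252] [ 0.442 -0.423  0.02 ] [ 0.568 -0.159  0.032]
rack side 0.032 0.05 374 [ 0.4873 -0.3293  0.0413] [ 0.443 -0.424  0.032] [ 0.52  -0.205  0.05 ]
rack side 0.05 0.06 211 [ 0.4857 -0.3383  0.0537] [ 0.444 -0.42   0.05 ] [ 0.516 -0.203  0.06 ]
rack side 0.06 0.08 165 [ 0.4955 -0.2426  0.0701] [ 0.477 -0.278  0.06 ] [ 0.513 -0.205  0.08 ]
rack side 0.08 0.1 92 [ 0.4957 -0.2442  0.0844] [ 0.479 -0.284  0.08 ] [ 0.513 -0.205  0.088]
nest side 0.02 0.032 352 [0.5679 0.0645 0.0261] [0.532 0.034 0.02 ] [0.608 0.083 0.032]
nest side 0.032 0.05 582 [0.5684 0.0621 0.0416] [0.532 0.007 0.032] [0.608 0.083 0.05 ]
nest side 0.05 0.06 885 [0.5698 0.0486 0.054 ] [0.532 0.006 0.05 ] [0.607 0.082 0.06 ]
```

View pics/crop0.png

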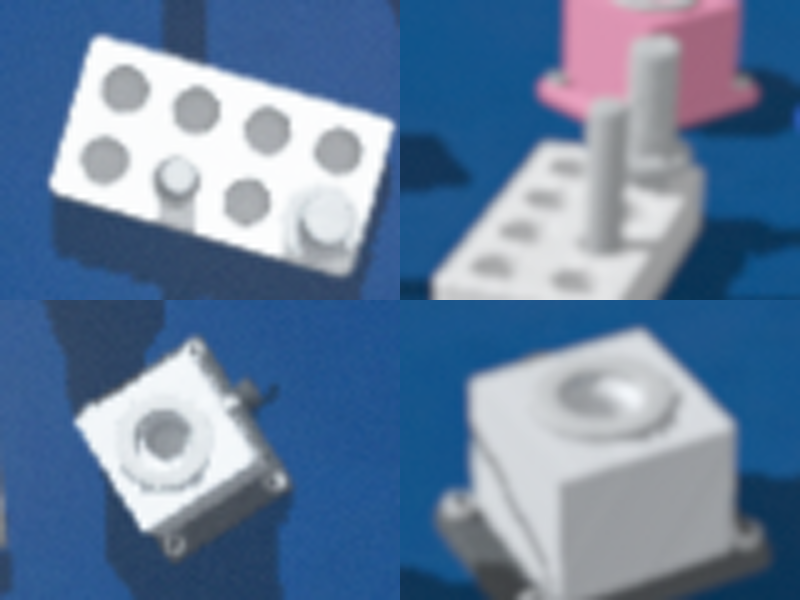

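The rack holds two candidates. The one at top (365,263), side (371,213), has a wide collar and a thick handle, so it is the spindle. The one at top (336,255), side (361,218), is a thin rod with no collar, so it is the dowel. The plain grey nest at top (213,227) is the right one, since the look-alikes are pink.

Now the exact positions.

```bash
python3 - <<'E'
from h import *
t=cv2.imread("pics/top0.png"); s=cv2.imread("pics/side0.png")
print("mouth top", onplane("top",[[180+163/5,200+138/5]],.056), "side",onplane("side",[[263+208/5,282+98/5]],.056))
print("sp top, collar", onplane("top",[[300+326/5,220+217/5]],.086),onplane("top",[[300+320/5,220+225/5]],.040),"side top",onplane("side",[[305+255/5,190+48/5]],.086),"collar",onplane("side",[[305+260/5,190+158/5]],.040))
print("dowel top", onplane("top",[[300+178/5,220+178/5]],.086))
hol=np.array([[125,88],[197,110],[268,131],[338,151],[105,160],[248,203]])/5+[300,220]
H=onplane("top",hol,.026)[:,:2]; print(H.round(4))
# model coords: row far from robot x=+16, near x=-16; y from left(+48) to right
M=np.array([[16,48],[16,16],[16,-16],[16,-48],[-16,48],[-16,-16]])/1e3
A,_=cv2.estimateAffinePartial2D(M,H); sc=np.hypot(A[0,0],A[1,0]); yaw=np.degrees(np.arctan2(A[1,0],A[0,0])); print("scale",sc,"yaw",yaw)
print("spindle hole",A@[-.016,-.048,1],"dowel hole",A@[-.016,.016,1],"c",A[:,2], "res mm",((M@A[:,:2].T+A[:,2]-H)*1e3).round(1).tolist())
for n,im in(("top",t),("side",s)):
    C=cloud(n,np.load(n+"0.npy")); 
    x=C[...,0];y=C[...,1];z=C[...,2]
    for nm,(cx,cy),r,lo in(("nest",(.5695,.0445),.05,.047),("spindle",(.490,-.277),.02,.078)):
        m=(np.hypot(x-cx,y-cy)<r)&(z>lo)&(z<.095); p=C[m][:,:2].astype(np.float32)
        print(n,nm,len(p),p.mean(0),cv2.minAreaRect(p))
E
```

```text
mouth top [[0.5681559  0.04392337 0.056     ]] side [[0.56778217 0.04634543 0.056     ]]
sp top, collar [[ 0.48603326 -0.27503874  0.086     ]] [[ 0.48353614 -0.2760016   0.04      ]] side top [[ 0.48679958 -0.27280573  0.086     ]] collar [[ 0.48259027 -0.26752887  0.04      ]]
dowel top [[ 0.50316002 -0.21475716  0.086     ]]
[[ 0.5445 -0.1941]
 [ 0.5344 -0.225 ]
 [ 0.5248 -0.2555]
 [ 0.5155 -0.2856]
 [ 0.5136 -0.1849]
 [ 0.4938 -0.2462]]Traceback (most recent call last):
  File "<stdin>", line 10, in <module>
cv2.error: OpenCV(4.12.0) /io/opencv/modules/calib3d/src/ptsetreg.cpp:1108: error: (-215:Assertion failed) count >= 0 && to.checkVector(2) == count in function 'estimateAffinePartial2D'
```

Call:
apply_moves(plan=[{"tx": 26,"ty": -30,"az": -3.17,"gripper": 50},{"tx": 26,"ty": -30,"az": -3.17,"gripper": 50},{"tx": 26,"ty": -30,"az": -3.17,"gripper": 50},{"tx": 26,"ty": -30,"az": -3.17,"gripper": 50},{"tx": 26,"ty": -30,"az": -3.17,"gripper": 50},{"tx": 26,"ty": -30,"az": -3.17,"gripper": 50},{"tx": 26,"ty": -30,"az": -3.17,"gripper": 50},{"tx": 26,"ty": -30,"az": -3.17,"gripper": 50},{"tx": 26,"ty": -30,"az": -3.17,"gripper": 50},{"tx": 26,"ty": -30,"az": -3.17,"gripper": 50}])

```text
$.plan[0]: bad value
```

Call:
apply_moves(plan=[{"tx": 10,"ty": -34,"az": -3.17,"gripper": 50},{"tx": 10,"ty": -34,"az": -3.17,"gripper": 50},{"tx": 10,"ty": -34,"az": -3.17,"gripper": 50},{"tx": 10,"ty": -34,"az": -3.17,"gripper": 50},{"tx": 10,"ty": -34,"az": -3.17,"gripper": 50},{"tx": 10,"ty": -34,"az": -3.17,"gripper": 50},{"tx": 10,"ty": -34,"az": -3.17,"gripper": 50},{"tx": 10,"ty": -34,"az": -3.17,"gripper": 50},{"tx": 10,"ty": -34,"az": -3.17,"gripper": 50},{"tx": 10,"ty": -34,"az": -3.17,"gripper": 50}])

```text
$.plan[0]: bad value
```

Call:
apply_moves(plan=[{"tx": -10,"ty": -31,"az": -3.17,"gripper": 50},{"tx": -10,"ty": -31,"az": -3.17,"gripper": 50},{"tx": -10,"ty": -31,"az": -3.17,"gripper": 50},{"tx": -10,"ty": -31,"az": -3.17,"gripper": 50},{"tx": -10,"ty": -31,"az": -3.17,"gripper": 50},{"tx": -10,"ty": -31,"az": -3.17,"gripper": 50},{"tx": -10,"ty": -31,"az": -3.17,"gripper": 50},{"tx": -10,"ty": -31,"az": -3.17,"gripper": 50},{"gripper": 50},{"gripper": 50}])

```text
$.plan[0]: bad value
```

```bash
python3 - <<'E'
from h import *
im,d=env.grab_frame("side"); cv2.imwrite("pics/side1.png",cv2.resize(im[60:280,200:480],None,fx=2.7,fy=2.7)); 
o=env.get_obs(); print(o["t"],o["ee_pos"],o["orientation"].round(4),o["joints"].round(2),o["width"],o["ft_force"])
E
```

```text
0.15 [0.20919632 0.61499289 0.23586355] [[-9.467e-01  3.220e-01 -3.000e-04]
 [ 3.220e-01  9.467e-01 -1.300e-03]
 [-1.000e-04 -1.300e-03 -1.000e+00]] [-1.29  0.47 -0.01  1.6   0.01  1.07 -0.06] 0.9976989164661461 [ 0.15206636 -0.60776087  0.57657554]
```

View pics/side1.png

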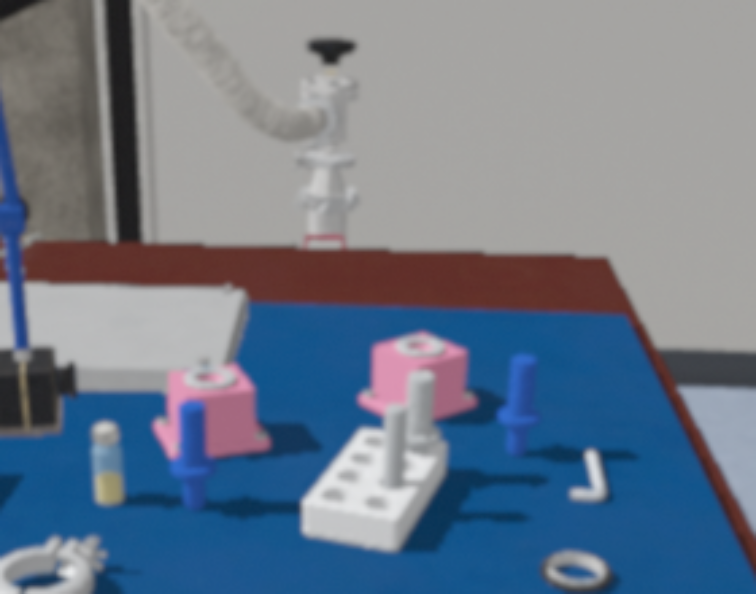

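The moves were refused because each row needs every key, so nothing moved. The picture is a clear side view of the rack: the collared spindle is at (420,410) and the dowel at (395,445). I'll resend with complete rows.

Call:
apply_moves(plan=[{"tx": 26,"ty": -30,"tz": 0,"ax": 0,"ay": 0,"az": -3.17,"gripper": 50},{"tx": 26,"ty": -30,"tz": 0,"ax": 0,"ay": 0,"az": -3.17,"gripper": 50},{"tx": 26,"ty": -30,"tz": 0,"ax": 0,"ay": 0,"az": -3.17,"gripper": 50},{"tx": 26,"ty": -30,"tz": 0,"ax": 0,"ay": 0,"az": -3.17,"gripper": 50},{"tx": 26,"ty": -30,"tz": 0,"ax": 0,"ay": 0,"az": -3.17,"gripper": 50},{"tx": 26,"ty": -30,"tz": 0,"ax": 0,"ay": 0,"az": -3.17,"gripper": 50},{"tx": 26,"ty": -30,"tz": 0,"ax": 0,"ay": 0,"az": -3.17,"gripper": 50},{"tx": 26,"ty": -30,"tz": 0,"ax": 0,"ay": 0,"az": -3.17,"gripper": 50},{"tx": 26,"ty": -30,"tz": 0,"ax": 0,"ay": 0,"az": -3.17,"gripper": 50},{"tx": 26,"ty": -30,"tz": 0,"ax": 0,"ay": 0,"az": -3.17,"gripper": 50}])

```text
t: 0.98
ee_pos: [0.4701, 0.3137, 0.2366]
orientation: [[-0.634, 0.773, -0.0], [0.773, 0.634, 0.0], [0.0, -0.0, -1.0]]
ft_force: [-0.1, 0.1, -0.1]
width: 0.547
gripper_force: 0.0
```

Call:
apply_moves(plan=[{"tx": 10,"ty": -34,"tz": 0,"ax": 0,"ay": 0,"az": -3.17,"gripper": 50},{"tx": 10,"ty": -34,"tz": 0,"ax": 0,"ay": 0,"az": -3.17,"gripper": 50},{"tx": 10,"ty": -34,"tz": 0,"ax": 0,"ay": 0,"az": -3.17,"gripper": 50},{"tx": 10,"ty": -34,"tz": 0,"ax": 0,"ay": 0,"az": -3.17,"gripper": 50},{"tx": 10,"ty": -34,"tz": 0,"ax": 0,"ay": 0,"az": -3.17,"gripper": 50},{"tx": 10,"ty": -34,"tz": 0,"ax": 0,"ay": 0,"az": -3.17,"gripper": 50},{"tx": 10,"ty": -34,"tz": 0,"ax": 0,"ay": 0,"az": -3.17,"gripper": 50},{"tx": 10,"ty": -34,"tz": 0,"ax": 0,"ay": 0,"az": -3.17,"gripper": 50},{"tx": 10,"ty": -34,"tz": 0,"ax": 0,"ay": 0,"az": -3.17,"gripper": 50},{"tx": 10,"ty": -34,"tz": 0,"ax": 0,"ay": 0,"az": -3.17,"gripper": 50}])

```text
t: 1.82
ee_pos: [0.5694, -0.0262, 0.2366]
orientation: [[-0.133, 0.991, -0.0], [0.991, 0.133, 0.0], [0.0, -0.0, -1.0]]
ft_force: [0.9, 0.3, 0.5]
width: 0.545
gripper_force: 0.0
```

Call:
apply_moves(plan=[{"tx": -10,"ty": -31,"tz": 0,"ax": 0,"ay": 0,"az": -3.17,"gripper": 50},{"tx": -10,"ty": -31,"tz": 0,"ax": 0,"ay": 0,"az": -3.17,"gripper": 50},{"tx": -10,"ty": -31,"tz": 0,"ax": 0,"ay": 0,"az": -3.17,"gripper": 50},{"tx": -10,"ty": -31,"tz": 0,"ax": 0,"ay": 0,"az": -3.17,"gripper": 50},{"tx": -10,"ty": -31,"tz": 0,"ax": 0,"ay": 0,"az": -3.17,"gripper": 50},{"tx": -10,"ty": -31,"tz": 0,"ax": 0,"ay": 0,"az": -3.17,"gripper": 50},{"tx": -10,"ty": -31,"tz": 0,"ax": 0,"ay": 0,"az": -3.17,"gripper": 50},{"tx": -10,"ty": -31,"tz": 0,"ax": 0,"ay": 0,"az": -3.17,"gripper": 50},{"tx": 0,"ty": 0,"tz": 0,"ax": 0,"ay": 0,"az": 0,"gripper": 50},{"tx": 0,"ty": 0,"tz": 0,"ax": 0,"ay": 0,"az": 0,"gripper": 50}])

```text
t: 2.65
ee_pos: [0.4882, -0.2744, 0.2365]
orientation: [[0.305, 0.952, -0.0], [0.952, -0.305, -0.0], [-0.001, -0.0, -1.0]]
ft_force: [-0.8, 0.1, 0.0]
width: 0.546
gripper_force: 0.0
```

```bash
python3 - <<'E'
from h import *
o=env.get_obs(); R=o["orientation"]; print(o["t"],o["ee_pos"],R.round(4),np.degrees(np.arctan2(R[1,1],R[0,1])),o["joints"].round(2),o["width"],o["ft_force"])
E
```

```text
2.65 [ 0.48822765 -0.27444284  0.23654058] [[ 3.052e-01  9.523e-01 -3.000e-04]
 [ 9.523e-01 -3.052e-01 -4.000e-04]
 [-5.000e-04 -2.000e-04 -1.000e+00]] -17.770863249596562 [-0.08  0.35  0.66  1.86 -0.25  1.01  0.38] 0.5458854157372914 [-0.8078844   0.08727571  0.00900048]
```

Call:
apply_moves(plan=[{"tx": -2.7,"ty": -0.5,"tz": -20,"ax": 0,"ay": 0,"az": 0,"gripper": 50},{"tx": 0,"ty": 0,"tz": -20,"ax": 0,"ay": 0,"az": 0,"gripper": 50},{"tx": 0,"ty": 0,"tz": -20,"ax": 0,"ay": 0,"az": 0,"gripper": 50},{"tx": 0,"ty": 0,"tz": -20,"ax": 0,"ay": 0,"az": 0,"gripper": 50},{"tx": 0,"ty": 0,"tz": -20,"ax": 0,"ay": 0,"az": 0,"gripper": 50},{"tx": 0,"ty": 0,"tz": -20,"ax": 0,"ay": 0,"az": 0,"gripper": 50},{"tx": 0,"ty": 0,"tz": -10,"ax": 0,"ay": 0,"az": 0,"gripper": 50},{"tx": 0,"ty": 0,"tz": 0,"ax": 0,"ay": 0,"az": 0,"gripper": 50}])

```text
t: 3.32
ee_pos: [0.4859, -0.2709, 0.1043]
orientation: [[0.299, 0.954, -0.004], [0.954, -0.299, 0.002], [0.001, -0.005, -1.0]]
ft_force: [0.3, 1.1, 0.8]
width: 0.545
gripper_force: 0.0
```

```bash
python3 - <<'E'
from h import *
im,d=env.grab_frame("side"); cv2.imwrite("pics/side2.png",cv2.resize(im[120:270,280:440],None,fx=4,fy=4)); 
o=env.get_obs(); print(o["t"],o["ee_pos"],o["width"],o["ft_force"])
E
```

```text
3.3667 [ 0.48655864 -0.27181677  0.10580489] 0.5465424890859976 [-0.02978773  0.43927426  1.10500031]
```

View pics/side2.png

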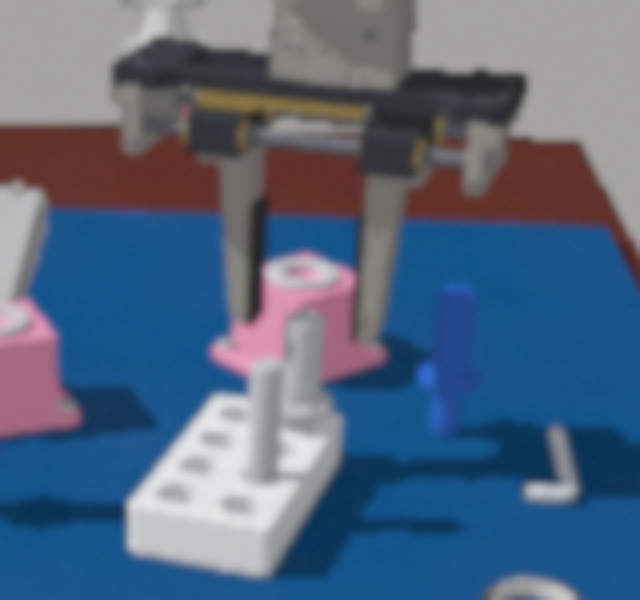

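The fingers straddle the spindle: pads at x≈255 and x≈360, handle at x≈303 and slightly nearer the camera. I'll let the arm settle.

Call:
apply_moves(plan=[{"tx": 0,"ty": 0,"tz": 0,"ax": 0,"ay": 0,"az": 0,"gripper": 50},{"tx": 0,"ty": 0,"tz": 0,"ax": 0,"ay": 0,"az": 0,"gripper": 50},{"tx": 0,"ty": 0,"tz": 0,"ax": 0,"ay": 0,"az": 0,"gripper": 50}])

```text
t: 3.62
ee_pos: [0.4874, -0.2733, 0.1077]
orientation: [[0.301, 0.954, 0.002], [0.954, -0.301, -0.001], [0.0, 0.002, -1.0]]
ft_force: [0.3, 0.4, -0.1]
width: 0.545
gripper_force: 0.0
```

Call:
apply_moves(plan=[{"tx": -1.9,"ty": -1.7,"tz": -6,"ax": 0,"ay": 0,"az": 0,"gripper": 50},{"tx": 0,"ty": 0,"tz": -8,"ax": 0,"ay": 0,"az": 0,"gripper": 50},{"tx": 0,"ty": 0,"tz": -8,"ax": 0,"ay": 0,"az": 0,"gripper": 50},{"tx": 0,"ty": 0,"tz": -8,"ax": 0,"ay": 0,"az": 0,"gripper": 50},{"tx": 0,"ty": 0,"tz": -6,"ax": 0,"ay": 0,"az": 0,"gripper": 50},{"tx": 0,"ty": 0,"tz": -3,"ax": 0,"ay": 0,"az": 0,"gripper": 50},{"tx": 0,"ty": 0,"tz": 0,"ax": 0,"ay": 0,"az": 0,"gripper": 50},{"tx": 0,"ty": 0,"tz": 0,"ax": 0,"ay": 0,"az": 0,"gripper": 50},{"tx": 0,"ty": 0,"tz": 0,"ax": 0,"ay": 0,"az": 0,"gripper": 50}])

```text
t: 4.37
ee_pos: [0.4849, -0.275, 0.0678]
orientation: [[0.302, 0.953, 0.0], [0.953, -0.302, -0.0], [-0.0, 0.0, -1.0]]
ft_force: [-0.3, 0.4, 0.2]
width: 0.545
gripper_force: 0.0
```

Close the fingers.

Call:
apply_moves(plan=[{"tx": 0,"ty": 0,"tz": 0,"ax": 0,"ay": 0,"az": 0,"gripper": 30},{"tx": 0,"ty": 0,"tz": 0,"ax": 0,"ay": 0,"az": 0,"gripper": 25},{"tx": 0,"ty": 0,"tz": 0,"ax": 0,"ay": 0,"az": 0,"gripper": 10},{"tx": 0,"ty": 0,"tz": 0,"ax": 0,"ay": 0,"az": 0,"gripper": 10},{"tx": 0,"ty": 0,"tz": 0,"ax": 0,"ay": 0,"az": 0,"gripper": 10},{"tx": 0,"ty": 0,"tz": 0,"ax": 0,"ay": 0,"az": 0,"gripper": 10},{"tx": 0,"ty": 0,"tz": 0,"ax": 0,"ay": 0,"az": 0,"gripper": 10},{"tx": 0,"ty": 0,"tz": 0,"ax": 0,"ay": 0,"az": 0,"gripper": 10}])

```text
t: 5.03
ee_pos: [0.4848, -0.2749, 0.0677]
orientation: [[0.301, 0.953, 0.0], [0.953, -0.301, -0.0], [-0.0, 0.0, -1.0]]
ft_force: [0.0, 0.3, 1.7]
width: 0.209
gripper_force: 30.0
```

Gripped at about 19 mm with 30 N. Next is the lift.

Call:
apply_moves(plan=[{"tx": 0,"ty": 0,"tz": 5,"ax": 0,"ay": 0,"az": 0,"gripper": 10},{"tx": 0,"ty": 0,"tz": 10,"ax": 0,"ay": 0,"az": 0,"gripper": 10},{"tx": 0,"ty": 0,"tz": 14,"ax": 0,"ay": 0,"az": 0,"gripper": 10},{"tx": 0,"ty": 0,"tz": 16,"ax": 0,"ay": 0,"az": 0,"gripper": 10},{"tx": 0,"ty": 0,"tz": 16,"ax": 0,"ay": 0,"az": 0,"gripper": 10},{"tx": 0,"ty": 0,"tz": 16,"ax": 0,"ay": 0,"az": 0,"gripper": 10},{"tx": 0,"ty": 0,"tz": 14,"ax": 0,"ay": 0,"az": 0,"gripper": 10},{"tx": 0,"ty": 0,"tz": 10,"ax": 0,"ay": 0,"az": 0,"gripper": 10},{"tx": 0,"ty": 0,"tz": 5,"ax": 0,"ay": 0,"az": 0,"gripper": 10},{"tx": 0,"ty": 0,"tz": 0,"ax": 0,"ay": 0,"az": 0,"gripper": 10}])

```text
t: 5.87
ee_pos: [0.4852, -0.275, 0.1748]
orientation: [[0.301, 0.953, 0.002], [0.953, -0.301, -0.001], [0.0, 0.002, -1.0]]
ft_force: [0.9, -0.6, -0.6]
width: 0.213
gripper_force: 30.0
```

Call:
apply_moves(plan=[{"tx": 2,"ty": 10,"tz": 0,"ax": 0,"ay": 0,"az": 0,"gripper": 10},{"tx": 6,"ty": 20,"tz": 0,"ax": 0,"ay": 0,"az": 0,"gripper": 10},{"tx": 8,"ty": 25,"tz": 0,"ax": 0,"ay": 0,"az": 0,"gripper": 10},{"tx": 8,"ty": 25,"tz": 0,"ax": 0,"ay": 0,"az": 0,"gripper": 10},{"tx": 8,"ty": 25,"tz": 0,"ax": 0,"ay": 0,"az": 0,"gripper": 10},{"tx": 8,"ty": 25,"tz": 0,"ax": 0,"ay": 0,"az": 0,"gripper": 10},{"tx": 8,"ty": 25,"tz": 0,"ax": 0,"ay": 0,"az": 0,"gripper": 10},{"tx": 8,"ty": 25,"tz": 0,"ax": 0,"ay": 0,"az": 0,"gripper": 10},{"tx": 8,"ty": 25,"tz": 0,"ax": 0,"ay": 0,"az": 0,"gripper": 10},{"tx": 6,"ty": 25,"tz": 0,"ax": 0,"ay": 0,"az": 0,"gripper": 10}])

```text
t: 6.7
ee_pos: [0.5544, -0.0425, 0.1725]
orientation: [[0.301, 0.954, -0.002], [0.954, -0.301, -0.0], [-0.001, -0.002, -1.0]]
ft_force: [0.9, -0.2, -0.3]
width: 0.209
gripper_force: 30.0
```

Call:
apply_moves(plan=[{"tx": 5,"ty": 25,"tz": 0,"ax": 0,"ay": 0,"az": 0,"gripper": 10},{"tx": 4,"ty": 25,"tz": 0,"ax": 0,"ay": 0,"az": 0,"gripper": 10},{"tx": 2,"ty": 20,"tz": 0,"ax": 0,"ay": 0,"az": 0,"gripper": 10},{"tx": 2,"ty": 15,"tz": 0,"ax": 0,"ay": 0,"az": 0,"gripper": 10},{"tx": 0,"ty": 5,"tz": 0,"ax": 0,"ay": 0,"az": 0,"gripper": 10},{"tx": 0,"ty": 0,"tz": 0,"ax": 0,"ay": 0,"az": 0,"gripper": 10},{"tx": 0,"ty": 0,"tz": 0,"ax": 0,"ay": 0,"az": 0,"gripper": 10},{"tx": 0,"ty": 0,"tz": 0,"ax": 0,"ay": 0,"az": 0,"gripper": 10}])

```text
t: 7.37
ee_pos: [0.5673, 0.0437, 0.1734]
orientation: [[0.303, 0.953, -0.001], [0.953, -0.303, -0.001], [-0.001, -0.0, -1.0]]
ft_force: [-0.1, 0.4, -1.5]
width: 0.212
gripper_force: 30.0
```

```bash
python3 - <<'E'
from h import *
im,d=env.grab_frame("side"); cv2.imwrite("pics/side3.png",cv2.resize(im[170:360,220:400],None,fx=3.1,fy=3.1,interpolation=cv2.INTER_CUBIC)); np.save("side3.npy",d); cv2.imwrite("side3full.png",im)
o=env.get_obs(); print(o["t"],o["ee_pos"],o["orientation"].round(4),o["width"],o["ft_force"],o["gripper_force"])
C=cloud("side",d); p=o["ee_pos"]
c=C.reshape(-1,3); c=c[np.hypot(c[:,0]-p[0],c[:,1]-p[1])<.035]
for lo,hi in((.105,.13),(.13,.141),(.141,.148),(.148,.156)):
    m=c[(c[:,2]>lo)&(c[:,2]<hi)]; print(lo,len(m), m.mean(0) if len(m) else"", (m.min(0)+m.max(0))/2 if len(m) else "", np.ptp(m[:,0]) if len(m) else "")
E
```

```text
7.4167 [0.56746393 0.04361656 0.1734888 ] [[ 3.036e-01  9.528e-01 -3.000e-04]
 [ 9.528e-01 -3.036e-01 -7.000e-04]
 [-7.000e-04 -1.000e-04 -1.000e+00]] 0.20916428442216362 [ 1.18406083  0.10630089 -0.36337972] 29.988897442817688
0.105 133 [0.56663247 0.04834152 0.12124177] [0.56684572 0.04644016 0.1202638 ] 0.015110137521434086
0.13 45 [0.56630067 0.05018601 0.13427798] [0.56815849 0.0505946  0.13549175] 0.03159034706104025
0.141 177 [0.56777814 0.05284338 0.1448932 ] [0.56690286 0.04681358 0.14453653] 0.033839260509139546
0.148 103 [0.56948026 0.05176668 0.15284501] [0.56980965 0.05107477 0.15204944] 0.03812565662310108
```

View pics/side3.png

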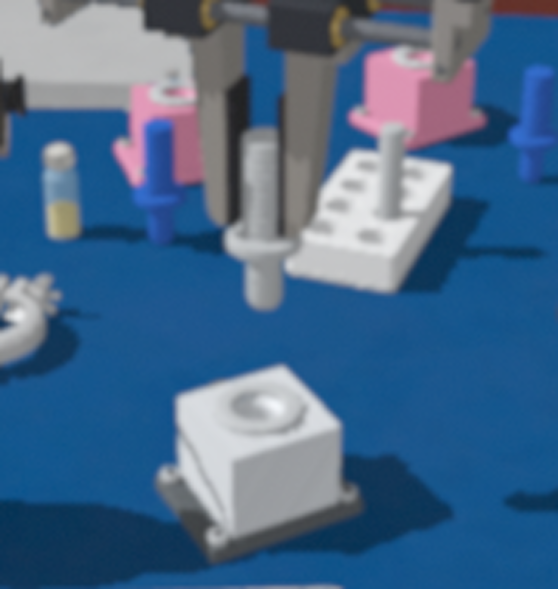

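The spindle hangs upright over the nest, with the foot at crop (264,305) and the ring centre at (262,405). I'll measure the lateral offset with the side camera alone, so its calibration bias cancels.

```bash
python3 - <<'E'
from h import *
im=cv2.imread("side3full.png"); hsv=cv2.cvtColor(im,cv2.COLOR_BGR2HSV)
p=np.array([.5675,.0436])
for r in range(252,268,3):
    m=np.where(hsv[r,290:322,1]<110)[0]+290; u=(m.min()+m.max())/2
    o,D=ray("side",[[u,r]]); k=(p[1]-o[1])/D[0,1]; print(r,m.min(),m.max(),(o+D[0]*k).round(4))
# tcp-predicted shank column
print(proj("side",[[*p,.1098],[*p,.125],[*p,.056],[.4848+.001,-.2749,.086]]))
g=cv2.cvtColor(im,cv2.COLOR_BGR2GRAY)
for r in range(292,312,2): print(r,g[r,286:326].tolist())
E
```

```text
252 294 321 [0.5641 0.0436 0.1357]
255 299 321 [0.5607 0.0436 0.1311]
258 299 321 [0.5607 0.0436 0.1264]
261 299 310 [0.5682 0.0436 0.1214]
264 299 310 [0.5682 0.0436 0.1167]
267 300 310 [0.5675 0.0436 0.1119]
[[304.98938961 268.29889831]
 [305.00946458 258.74719358]
 [304.92722759 300.51906903]
 [356.46881058 199.22069108]]
292 [74, 79, 85, 94, 104, 112, 122, 134, 144, 158, 171, 183, 191, 199, 205, 208, 209, 211, 214, 214, 214, 214, 216, 217, 218, 219, 218, 214, 202, 176, 138, 101, 79, 76, 75, 75, 76, 75, 75, 76]
294 [132, 147, 164, 177, 189, 198, 203, 206, 206, 204, 204, 204, 203, 201, 200, 200, 200, 199, 200, 199, 200, 201, 202, 203, 205, 207, 209, 214, 217, 213, 201, 175, 138, 100, 79, 74, 74, 76, 74, 74]
296 [208, 212, 213, 215, 215, 213, 209, 205, 202, 197, 191, 183, 175, 170, 169, 169, 171, 177, 183, 187, 191, 195, 198, 201, 202, 201, 201, 202, 204, 208, 211, 210, 200, 176, 138, 100, 79, 74, 73, 72]
298 [218, 218, 217, 214, 209, 205, 201, 197, 186, 171, 157, 148, 147, 151, 156, 163, 180, 198, 211, 217, 219, 219, 215, 213, 211, 210, 206, 202, 199, 196, 194, 202, 212, 212, 200, 
[... 551 characters left out ...]
 214, 212, 206, 200, 195, 185, 170, 155, 160, 188, 210, 218, 219, 219, 219, 216, 209]
306 [218, 218, 218, 215, 211, 209, 207, 206, 206, 204, 202, 201, 199, 197, 196, 194, 194, 195, 195, 196, 199, 201, 200, 199, 194, 188, 179, 168, 156, 148, 154, 173, 197, 213, 219, 219, 219, 218, 218, 218]
308 [216, 217, 218, 218, 217, 215, 211, 206, 199, 195, 194, 195, 194, 193, 191, 189, 188, 189, 190, 188, 183, 179, 174, 167, 159, 152, 154, 165, 174, 177, 192, 208, 215, 217, 216, 215, 214, 210, 204, 199]
310 [216, 215, 216, 217, 218, 218, 219, 217, 215, 212, 207, 205, 201, 197, 192, 188, 187, 187, 189, 191, 194, 194, 194, 192, 192, 192, 195, 204, 209, 209, 209, 207, 203, 198, 190, 183, 176, 169, 165, 161]
```

Relative to the shank, the mouth sits about 0.5 to 1 mm towards +x. I'll shift by that and lower until the foot is just above the plunger.

Call:
apply_moves(plan=[{"tx": 0.6,"ty": 0.3,"tz": -6,"ax": 0,"ay": 0,"az": 0,"gripper": 10},{"tx": 0,"ty": 0,"tz": -10,"ax": 0,"ay": 0,"az": 0,"gripper": 10},{"tx": 0,"ty": 0,"tz": -12,"ax": 0,"ay": 0,"az": 0,"gripper": 10},{"tx": 0,"ty": 0,"tz": -10,"ax": 0,"ay": 0,"az": 0,"gripper": 10},{"tx": 0,"ty": 0,"tz": -6,"ax": 0,"ay": 0,"az": 0,"gripper": 10},{"tx": 0,"ty": 0,"tz": -4,"ax": 0,"ay": 0,"az": 0,"gripper": 10},{"tx": 0,"ty": 0,"tz": -2,"ax": 0,"ay": 0,"az": 0,"gripper": 10},{"tx": 0,"ty": 0,"tz": 0,"ax": 0,"ay": 0,"az": 0,"gripper": 10},{"tx": 0,"ty": 0,"tz": 0,"ax": 0,"ay": 0,"az": 0,"gripper": 10},{"tx": 0,"ty": 0,"tz": 0,"ax": 0,"ay": 0,"az": 0,"gripper": 10}])

```text
t: 8.25
ee_pos: [0.5687, 0.0455, 0.124]
orientation: [[0.301, 0.953, 0.001], [0.953, -0.301, 0.0], [0.0, 0.001, -1.0]]
ft_force: [0.6, -0.2, -0.4]
width: 0.211
gripper_force: 30.0
```

```bash
python3 - <<'E'
from h import *
im,d=env.grab_frame("side"); cv2.imwrite("pics/side4.png",cv2.resize(im[220:340,240:380],None,fx=5,fy=5,interpolation=cv2.INTER_CUBIC))
o=env.get_obs(); print(o["t"],o["ee_pos"],o["orientation"].round(4)[:,2],o["width"],o["ft_force"],o["gripper_force"],o["wrist_torque"])
E
```

```text
8.3 [0.5686697  0.04554562 0.12406948] [ 1.e-03  2.e-04 -1.e+00] 0.21095748243243204 [-0.3760665   0.22186433 -1.44524474] 29.988939464092255 [-0.06825574  0.10216791 -0.0351473 ]
```

View pics/side4.png

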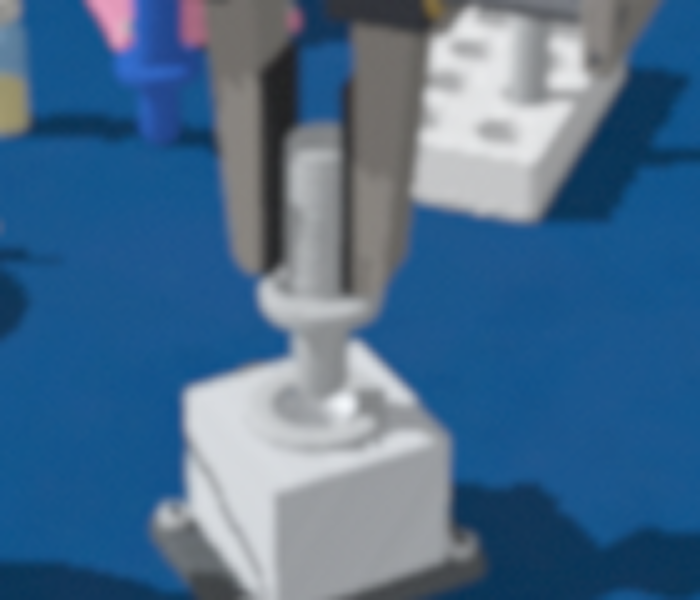

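The foot is about 4 mm above the ring, at crop (323,395), centred over the ring at (319,411) to within about 1 mm. I'll ease in and watch the forces.

Call:
apply_moves(plan=[{"tx": 0,"ty": -0.8,"tz": -2,"ax": 0,"ay": 0,"az": 0,"gripper": 10},{"tx": 0,"ty": 0,"tz": -2,"ax": 0,"ay": 0,"az": 0,"gripper": 10},{"tx": 0,"ty": 0,"tz": -2,"ax": 0,"ay": 0,"az": 0,"gripper": 10},{"tx": 0,"ty": 0,"tz": -2,"ax": 0,"ay": 0,"az": 0,"gripper": 10},{"tx": 0,"ty": 0,"tz": -2,"ax": 0,"ay": 0,"az": 0,"gripper": 10},{"tx": 0,"ty": 0,"tz": 0,"ax": 0,"ay": 0,"az": 0,"gripper": 10},{"tx": 0,"ty": 0,"tz": 0,"ax": 0,"ay": 0,"az": 0,"gripper": 10}])

```text
t: 8.88
ee_pos: [0.5682, 0.0447, 0.1134]
orientation: [[0.302, 0.953, -0.0], [0.953, -0.302, -0.0], [-0.0, -0.0, -1.0]]
ft_force: [-0.1, -0.1, -0.3]
width: 0.211
gripper_force: 30.0
```

Call:
apply_moves(plan=[{"tx": 0,"ty": 0,"tz": -2,"ax": 0,"ay": 0,"az": 0,"gripper": 10},{"tx": 0,"ty": 0,"tz": -2,"ax": 0,"ay": 0,"az": 0,"gripper": 10},{"tx": 0,"ty": 0,"tz": -2,"ax": 0,"ay": 0,"az": 0,"gripper": 10},{"tx": 0,"ty": 0,"tz": 0,"ax": 0,"ay": 0,"az": 0,"gripper": 10},{"tx": 0,"ty": 0,"tz": 0,"ax": 0,"ay": 0,"az": 0,"gripper": 10},{"tx": 0,"ty": 0,"tz": 0,"ax": 0,"ay": 0,"az": 0,"gripper": 10}])

```text
t: 9.38
ee_pos: [0.5687, 0.0447, 0.1076]
orientation: [[0.301, 0.953, 0.001], [0.953, -0.301, -0.0], [0.0, 0.001, -1.0]]
ft_force: [2.5, 0.1, -2.4]
width: 0.213
gripper_force: 30.0
```

Call:
apply_moves(plan=[{"tx": 0,"ty": 0,"tz": -1.5,"ax": 0,"ay": 0,"az": 0,"gripper": 10},{"tx": 0,"ty": 0,"tz": -1.5,"ax": 0,"ay": 0,"az": 0,"gripper": 10},{"tx": 0,"ty": 0,"tz": -1,"ax": 0,"ay": 0,"az": 0,"gripper": 10},{"tx": 0,"ty": 0,"tz": 0,"ax": 0,"ay": 0,"az": 0,"gripper": 10},{"tx": 0,"ty": 0,"tz": 0,"ax": 0,"ay": 0,"az": 0,"gripper": 10},{"tx": 0,"ty": 0,"tz": 0,"ax": 0,"ay": 0,"az": 0,"gripper": 10}])

```text
t: 9.88
ee_pos: [0.5687, 0.0447, 0.1036]
orientation: [[0.301, 0.953, 0.001], [0.953, -0.301, -0.0], [0.0, 0.001, -1.0]]
ft_force: [3.7, -1.0, -1.5]
width: 0.212
gripper_force: 30.0
```

```bash
cat > st.py <<'E'
from h import *
F=[]
for i in range(3):
    o=env.get_obs(); F.append(np.r_[o["ft_force"],o["wrist_torque"]])
    env.grab_frame("side")
o=env.get_obs();F.append(np.r_[o["ft_force"],o["wrist_torque"]])
print(o["t"],o["ee_pos"],o["orientation"][:,2].round(4),np.mean(F,0).round(2),o["width"])
E
python3 st.py
```

```text
10.0333 [0.56867126 0.04465118 0.10367133] [ 8.e-04 -1.e-04 -1.e+00] [ 3.24  0.08 -1.81  0.05 -0.85  0.  ] 0.2079080954444461
```

A 3 N side force is pushing the tool towards +x, so I'll shift +0.6 mm and reach the plunger.

Call:
apply_moves(plan=[{"tx": 0.6,"ty": 0,"tz": 0,"ax": 0,"ay": 0,"az": 0,"gripper": 10},{"tx": 0,"ty": 0,"tz": 0,"ax": 0,"ay": 0,"az": 0,"gripper": 10},{"tx": 0,"ty": 0,"tz": -1,"ax": 0,"ay": 0,"az": 0,"gripper": 10},{"tx": 0,"ty": 0,"tz": -1,"ax": 0,"ay": 0,"az": 0,"gripper": 10},{"tx": 0,"ty": 0,"tz": -1,"ax": 0,"ay": 0,"az": 0,"gripper": 10},{"tx": 0,"ty": 0,"tz": -1,"ax": 0,"ay": 0,"az": 0,"gripper": 10},{"tx": 0,"ty": 0,"tz": 0,"ax": 0,"ay": 0,"az": 0,"gripper": 10},{"tx": 0,"ty": 0,"tz": 0,"ax": 0,"ay": 0,"az": 0,"gripper": 10}])

```text
t: 10.7
ee_pos: [0.5689, 0.0447, 0.0997]
orientation: [[0.301, 0.953, -0.0], [0.953, -0.301, 0.0], [0.0, -0.0, -1.0]]
ft_force: [1.0, -0.7, 3.4]
width: 0.215
gripper_force: 30.0
```

```bash
python3 st.py
```

```text
10.85 [0.56889877 0.04469138 0.09966696] [-0.  0. -1.] [ 1.16 -0.08  3.58  0.06 -0.24  0.01] 0.2122411857317646
```

The foot is on the plunger, with spring force showing and little side load. I'll press on gently.

Call:
apply_moves(plan=[{"tx": 0.3,"ty": 0,"tz": -0.5,"ax": 0,"ay": 0,"az": 0,"gripper": 10},{"tx": 0,"ty": 0,"tz": -1,"ax": 0,"ay": 0,"az": 0,"gripper": 10},{"tx": 0,"ty": 0,"tz": -1,"ax": 0,"ay": 0,"az": 0,"gripper": 10},{"tx": 0,"ty": 0,"tz": -1,"ax": 0,"ay": 0,"az": 0,"gripper": 10},{"tx": 0,"ty": 0,"tz": -1,"ax": 0,"ay": 0,"az": 0,"gripper": 10},{"tx": 0,"ty": 0,"tz": -1,"ax": 0,"ay": 0,"az": 0,"gripper": 10},{"tx": 0,"ty": 0,"tz": -1,"ax": 0,"ay": 0,"az": 0,"gripper": 10},{"tx": 0,"ty": 0,"tz": -1,"ax": 0,"ay": 0,"az": 0,"gripper": 10},{"tx": 0,"ty": 0,"tz": 0,"ax": 0,"ay": 0,"az": 0,"gripper": 10},{"tx": 0,"ty": 0,"tz": 0,"ax": 0,"ay": 0,"az": 0,"gripper": 10}])

```text
t: 11.68
ee_pos: [0.569, 0.0447, 0.0921]
orientation: [[0.301, 0.953, -0.0], [0.953, -0.301, 0.0], [-0.0, -0.0, -1.0]]
ft_force: [-0.9, 0.5, 5.8]
width: 0.216
gripper_force: 30.0
```

```bash
python3 st.py
```

```text
11.8333 [0.56903299 0.0447029  0.09207391] [-5.e-04  1.e-04 -1.e+00] [-0.35  0.49  5.67  0.05  0.14 -0.01] 0.21110846636551892
```

Call:
apply_moves(plan=[{"tx": 0,"ty": 0,"tz": -0.5,"ax": 0,"ay": 0,"az": 0,"gripper": 10},{"tx": 0,"ty": 0,"tz": -0.5,"ax": 0,"ay": 0,"az": 0,"gripper": 10},{"tx": 0,"ty": 0,"tz": -0.5,"ax": 0,"ay": 0,"az": 0,"gripper": 10},{"tx": 0,"ty": 0,"tz": -0.5,"ax": 0,"ay": 0,"az": 0,"gripper": 10},{"tx": 0,"ty": 0,"tz": 0,"ax": 0,"ay": 0,"az": 0,"gripper": 10},{"tx": 0,"ty": 0,"tz": 0,"ax": 0,"ay": 0,"az": 0,"gripper": 10}])

```text
t: 12.33
ee_pos: [0.569, 0.0447, 0.0903]
orientation: [[0.302, 0.953, -0.0], [0.953, -0.302, 0.0], [0.0, -0.0, -1.0]]
ft_force: [-0.3, -0.4, 8.0]
width: 0.212
gripper_force: 30.0
```

```bash
python3 st.py
```

```text
12.4833 [0.56905012 0.04468312 0.09026712] [-4.e-04  2.e-04 -1.e+00] [-0.85  0.93  6.74 -0.01  0.28  0.03] 0.20856770686196438
```

Call:
apply_moves(plan=[{"tx": 0,"ty": 0,"tz": -0.4,"ax": 0,"ay": 0,"az": 0,"gripper": 10},{"tx": 0,"ty": 0,"tz": -0.3,"ax": 0,"ay": 0,"az": 0,"gripper": 10},{"tx": 0,"ty": 0,"tz": -0.3,"ax": 0,"ay": 0,"az": 0,"gripper": 10},{"tx": 0,"ty": 0,"tz": 0,"ax": 0,"ay": 0,"az": 0,"gripper": 10},{"tx": 0,"ty": 0,"tz": 0,"ax": 0,"ay": 0,"az": 0,"gripper": 10}])

```text
t: 12.9
ee_pos: [0.5691, 0.0447, 0.0898]
orientation: [[0.302, 0.953, -0.0], [0.953, -0.302, 0.001], [0.0, -0.001, -1.0]]
ft_force: [-1.0, 0.7, 11.6]
width: 0.211
gripper_force: 30.0
```

```bash
python3 st.py
```

```text
13.05 [0.56910697 0.04470821 0.08983022] [-4.e-04  6.e-04 -1.e+00] [-1.8   0.37 11.71  0.04  0.68  0.02] 0.21180136227583862
```

The collar is on the ring: travel stopped at TCP z = 89.8 mm, as predicted, and the force rose. I'll add a little push to reach the middle of the window.

Call:
apply_moves(plan=[{"tx": -0.1,"ty": 0,"tz": -0.3,"ax": 0,"ay": 0,"az": 0,"gripper": 10},{"tx": -0.1,"ty": 0,"tz": -0.2,"ax": 0,"ay": 0,"az": 0,"gripper": 10},{"tx": 0,"ty": 0,"tz": 0,"ax": 0,"ay": 0,"az": 0,"gripper": 10},{"tx": 0,"ty": 0,"tz": 0,"ax": 0,"ay": 0,"az": 0,"gripper": 10},{"tx": 0,"ty": 0,"tz": 0,"ax": 0,"ay": 0,"az": 0,"gripper": 10},{"tx": 0,"ty": 0,"tz": 0,"ax": 0,"ay": 0,"az": 0,"gripper": 10}])

```text
t: 13.55
ee_pos: [0.5691, 0.0447, 0.0898]
orientation: [[0.302, 0.953, 0.0], [0.953, -0.302, 0.001], [0.001, -0.0, -1.0]]
ft_force: [-2.4, 0.1, 14.4]
width: 0.21
gripper_force: 30.0
```

```bash
python3 st.py; python3 - <<'E'
from h import *
im,d=env.grab_frame("side"); cv2.imwrite("pics/side5.png",cv2.resize(im[220:340,240:380],None,fx=5,fy=5,interpolation=cv2.INTER_CUBIC))
E
```

```text
13.7 [0.56908241 0.04471378 0.0897816 ] [-1.e-04  9.e-04 -1.e+00] [-2.810e+00  1.600e-01  1.516e+01 -1.000e-02  9.200e-01  0.000e+00] 0.2106938467655753
```

View pics/side5.png

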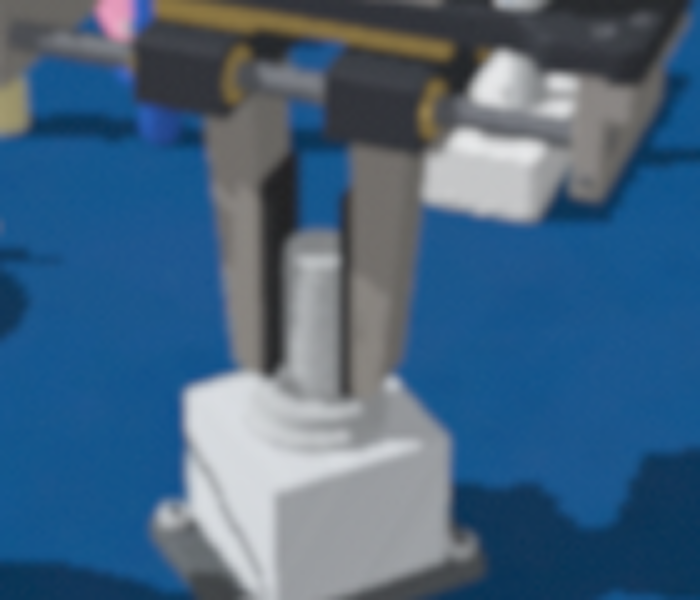

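The collar sits flush and concentric on the ring at (315,410). The spindle is upright and still held, with about 16 N of push, so I'll hand in.

```bash
python3 -c "
from h import *
o=env.get_obs();print(o['t'],o['ft_force'],abs(o['qd']).max(),o['gripper_force']);print(env.close_job())"
```

```text
13.75 [-3.48346604  1.11603871 15.05101859] 0.0010489235683410086 30.00218152999878
the job is handed in; nothing more can be done
None
```

The spindle is in the nest with its collar flush on the stop ring, held upright and still with about 16 N of push, and the job was handed in at 13.75 s; the dowel and the other parts were left alone.

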